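# Lay out the parts kit for the next machine cart

## Task

Lay out the kit on the bench: put the fan, the red castor wheel, the aluminium profile and the levelling foot each onto the board whose blue silhouette has its shape, lying or standing the way up it is now, centred on the silhouette and turned in line with it. Leave the orange tub of bolts and the yellow tape roll where they are.

Things in the scene. Friction and masses are not known exactly. Their poses are not given: they have to be found in the camera images.
- fan: black square cooling fan lying flat, 60 x 60 mm, 25 mm high, pale blades and a black hub seen on top; same after any quarter turn. About 0.08 kg. Origin at the centre of its underside; x and y along its edges, z up.
- wheel: red castor wheel lying flat, 56 mm diameter, 24 mm high (steel bush in the middle stands 2 mm higher), grey hub disc on top. About 0.11 kg. Origin at the centre of its underside; z up along its axle.
- profile: short length of square aluminium slotted profile lying down, 100 mm long (x), 30 mm wide (y), 30 mm high. About 0.09 kg. Origin at the centre of its underside.
- foot: grey plastic levelling foot standing on its round base, 36 mm diameter and 14 mm high, with an upright 10 mm steel stud from its centre, the top at 60 mm. A steel nut (17 mm wide, 6 mm high) sits at the stud's root. About 0.08 kg. Origin at the centre of its underside; z up.
- pad_fan: fixed pale board on the bench, 90 x 90 mm, 4 mm thick, with a flat dark-blue silhouette printed in its middle: a 62 mm solid square. Origin at the centre of the board's underside (its top is 4 mm above it); x and y along the board's edges, z up
- pad_wheel: fixed pale board on the bench, 90 x 90 mm, 4 mm thick, with a flat dark-blue silhouette printed in its middle: a 58 mm disc with a 20 mm pale hole in its middle. Origin at the centre of the board's underside (its top is 4 mm above it); x and y along the board's edges, z up
- pad_profile: fixed pale board on the bench, 130 x 60 mm, 4 mm thick, with a flat dark-blue silhouette printed in its middle: a 102 x 32 mm solid rectangle, long side along x. Origin at the centre of the board's underside (its top is 4 mm above it); x along the board's long edges, z up
- pad_foot: fixed pale board on the bench, 90 x 90 mm, 4 mm thick, with a flat dark-blue silhouette printed in its middle: a 38 mm solid disc. Origin at the centre of the board's underside (its top is 4 mm above it); x and y along the board's edges, z up
- tub: bystander: round orange tub of bolts, 66 mm wide at the rim, 45 mm high, loose. Origin at the centre of its underside.
- tape: bystander: yellow roll of tape lying flat, 68 mm outside and 40 mm inside diameter, 19 mm high, loose. Origin at the centre of its underside.
There are look-alikes about, which are no part of the job. What is shaped like the pad_wheel but green is not meant.

How it is judged:
By the outcome, as a careful person would: the job done as asked, in the order asked, and still so for the second after the job is handed in, with the robot touching nothing.
It also fails if it takes over 99 s, if anything falls off the work surface, if the arm or the gripper's body presses on something with over 40 N, if the wrist force passes 120 N, or if a joint passes its speed limit or range.

## Robot

A 6-joint arm with a two-finger parallel gripper is mounted at the origin on the work surface. World frame = base frame: x ahead of the robot, y to its left, z up, the work surface at z = 0. Lengths are in m, angles in rad, forces in N, time in s.
With the tool pointing down it reaches from about 0.275 to 0.75 m from the base axis. Payload 10.2 kg.
Tool frame: the origin (TCP) lies midway between the tips of the shut fingers; the grasp point (between the pads) lies behind it (r.pinch_z is the z of the grasp point in the tool frame, in m); z points along the fingers, y is the direction in which the jaws open and shut (so a half turn about z gives the same grasp; the last joint's range is limited). The gripper opens to 85 mm and grips with 20 to 120 N. Pads are 22 mm wide; open, the fingers measure 114 mm over their backs; the gripper's body (76 mm by 85 mm) begins 54 mm behind the grasp point. The pads swing forward as they close: fully open they stand 13 mm farther back than shut.
Start: joints at [-0.223, 0.313, 1.498, -0, 1.331, -0.223], TCP at [0.525, -0, 0.231] pointing down, gripper open.
Joint ranges: [-2.94, 2.94], [-0.97, 2.17], [0.19, 2.56], [-1.23, 4.37], [0.02, 3.11], [-2.88, 2.88]. Speed limits (rad/s): [2.39, 2.39, 3.01, 3.14, 3.14, 3.14].

## Interface

Orientations are given as a unit quaternion [x, y, z, w].
In Python, from cell import r, optics, spotter gives the robot as it stands.
- The arm moves only by the tool servo_tool, never from a script. Its argument "commands" is a list of rows, each a list of 7 numbers: the opening, from 0 (shut) to 1 (fully open), then the shift along the tool's x, y, z in cm, then the turn, a rotation vector about the tool's x, y, z in rad. In form: [[gripper, dx, dy, dz, rx, ry, rz], ...]. A call has exactly 5 rows; each row is the pose to reach, as a shift and turn from the pose measured when the call began, along the tool's axes at that moment; what a row does not reach only later rows make up. A row lasts 1/8 s, in which the tool goes at most 62.5 mm and 10.7 degrees, less where a joint would pass 70% of its speed; a pose out of reach is approached as far as the arm can. A call with a gripper value outside its range is refused whole. The fingers move at their own pace and stop on an object; "grip_force" is the grip in N (left out, the last holds). Time passes only in rows, so rows that repeat a pose let the fingers close, or fill a call up. It gives the time, the measured TCP pose, the force and the opening at its end, in the units of the state.
- r.get_state(): the state, without advancing time (a new reading comes with each control period).
- optics.camera(name): name is "scene" or "side" or "wrist"; returns a dict with "color" (400x640x3 uint8, red, green, blue), "range_z" (400x640 float32, m along the optical axis (not along the pixel's ray), 0 where there is no reading), "fov_y" (degrees; the focal length in pixels is half the picture's height over the tangent of half this angle, whatever the lens; pixels are square), "cx", "cy" (the principal point, pixels), "rvec" (rotation vector, rad) and "tvec" (3), from world to camera coordinates, as OpenCV has them; the wrist camera has in their place "mount" (4x4, takes a point from camera to tool coordinates, whose origin is the TCP and whose axes are the flange's). Camera axes: x right, y down, z forward; pixel columns grow to the right and rows downward; lengths in m; the calibration is good to about 2 mm. A picture is of the moment at which its call begins: read the wrist's pose just before it.
- r.sign_off(): hands the job in, once; it reports no verdict.
Trained networks look in a picture, given as the dict that the camera call returned (one of the last four; its "shot" number tells which), for a name from the list of things; names that differ only in an ending like _2 or _b are one class to them, and where a whole thing is asked for, a point or a joint stands for the part that bears it (a point fixed in the world has none). Each returns a list of dicts, best first, with "conf" (0 to 1); they miss things now and then, are a little off and sometimes report something else, mostly with a low value. They report only what shows in the picture. A call takes as long as a camera call. They do not tell look-alikes from the thing itself.
- spotter.recognise(picture, target): "at" ([x, y, z] in m, in the coordinates of the camera as it stood for that picture, good to about 4 mm: the middle of the surface that is visible of it).
The state is a dict: "time_s": time; "joint_pos": joint angles; "joint_vel": joint speeds; "effort": joint torques, N m; "tcp_pos": TCP position; "tcp_rot": TCP orientation; "ft_force": force on the tool from outside, world axes, zero at the start; "moment": the same for the moment, N m; "width": opening from 0.0 (shut) to 1.0 (fully open).
Only numpy, scipy, OpenCV 4.12 (cv2) and the standard library are available. Lean on these libraries where they do the work, as an engineer would, in place of code of your own. Each camera call takes 0.05 s, during which the arm holds its last target. There are 200 camera calls.

## Working session

There is one attempt and no reset: what is moved stays moved. The work goes in short steps, Python scripts to look and compute and a tool call to move; the robot and the scene stay as the last step left them, time stands still between calls to the robot, and variables do not carry over. Pictures are saved under pics/ and viewed, about 12 in all and at most 16, crops included, and the job is handed in when it is done.

Besides the shell and the picture viewer there is one more tool, called after "Emit:" in YAML: its name, and indented under it one key for each argument. servo_tool: Moves the arm, as the interface text tells. Its arguments: {"type":"object","properties":{"commands":{"type":"array","items":{"type":"array","items":{"type":"number"}}},"grip_force":{"type":"number"}},"required":["commands"]}

```bash
ls; mkdir -p pics; cat > h.py <<'E'
import numpy as np, cv2
from scipy.spatial.transform import Rotation as R
from cell import r, optics, spotter
def shot(name):
    s=r.get_state(); p=optics.camera(name)
    if 'mount' in p:
        T=np.eye(4);T[:3,:3]=R.from_quat(s['tcp_rot']).as_matrix();T[:3,3]=s['tcp_pos']; W=T@np.array(p['mount'])
    else:
        W=np.eye(4);Rm=R.from_rotvec(np.ravel(p['rvec'])).as_matrix();W[:3,:3]=Rm.T;W[:3,3]=-Rm.T@np.ravel(p['tvec'])
    p['W']=W; h=p['color'].shape[0]; p['f']=h/2/np.tan(np.radians(p['fov_y'])/2)
    return p
def towo(p,c): return p['W'][:3,:3]@np.array(c)+p['W'][:3,3]
def cloud(p):
    v,u=np.mgrid[:400,:640]; z=p['range_z']
    c=np.stack([(u-p['cx'])/p['f']*z,(v-p['cy'])/p['f']*z,z],-1)
    w=c@p['W'][:3,:3].T+p['W'][:3,3]; w[z==0]=np.nan; return w
def plane(p,z0):  # world xy of each pixel's ray on plane z0
    v,u=np.mgrid[:400,:640]
    d=np.stack([(u-p['cx'])/p['f'],(v-p['cy'])/p['f'],np.ones(u.shape)],-1)@p['W'][:3,:3].T
    o=p['W'][:3,3]; return o+d*((z0-o[2])/d[...,2])[...,None]
def save(p,n): cv2.imwrite(f'pics/{n}.png',p['color'][...,::-1])
NAMES=['fan','wheel','profile','foot','pad_fan','pad_wheel','pad_profile','pad_foot','tub','tape']
def px(p,c): return [round(float(p['f']*c[0]/c[2]+p['cx'])),round(float(p['f']*c[1]/c[2]+p['cy']))]
E
python3 - <<'E'
from h import *
print(r.pinch_z, r.get_state())
for n in ['scene','side']:
    p=shot(n);save(p,n);print(n,p['W'][:3].round(3).tolist(),p['f'])
    for t in NAMES:
        print(t,[(round(d['conf'],2),px(p,d['at']),towo(p,d['at']).round(3).tolist()) for d in spotter.recognise(p,t) if d['conf']>.2])
E
```

```text
pics
-0.0187 {'time_s': 0.0, 'joint_pos': array([-2.23391645e-01,  3.13447993e-01,  1.49846349e+00, -2.03212627e-05,
        1.33101676e+00, -2.23374343e-01]), 'joint_vel': array([ 8.82273409e-05, -1.39987900e-03,  3.37230111e-04, -4.34749936e-04,
        1.56738476e-03, -1.58149075e-03]), 'effort': array([-5.78409599e-04, -4.12261176e+01, -2.59742296e+01, -3.58453699e-04,
        4.11797926e-03, -1.23038126e-05]), 'tcp_pos': array([5.24727684e-01, 4.89179293e-05, 2.30726171e-01]), 'tcp_rot': array([ 7.07111030e-01,  7.07102217e-01, -3.64213980e-04, -5.59819005e-04]), 'ft_force': array([-0.76669695,  0.43146927, -0.19653046]), 'moment': array([ 0.02020819,  0.01549379, -0.0088995 ]), 'width': 0.9994441680588853}
scene [[0.388, 0.54, -0.747, 1.301], [0.922, -0.235, 0.308, -0.354], [-0.009, -0.808, -0.589, 0.708]] 403.7131610817777
fan [(0.68, [382, 238], [0.654, 0.088, 0.028]), (0.68, [287, 222], [0.48, -0.104, 0.012])]
wheel [(0.85, [235, 276], [0.629, -0.284, 0.022])]
profile [(0.74, [457, 182], [0.517, 0.433, 0.024])]
foot [(0.56, [289, 222], [0.479, -0.1, 0.012]), (0.21, [457, 181
[... 698 characters left out ...]
12.3141436655881
fan [(0.94, [245, 209], [0.642, 0.107, 0.028])]
wheel [(0.71, [299, 151], [0.615, -0.271, 0.023])]
profile [(0.5, [336, 137], [0.516, -0.406, 0.033])]
foot [(0.44, [321, 187], [0.468, -0.1, 0.013])]
pad_fan [(0.65, [267, 176], [0.671, -0.105, 0.006])]
pad_wheel [(0.95, [342, 246], [0.324, 0.138, 0.009]), (0.91, [341, 209], [0.374, -0.019, 0.006]), (0.82, [302, 285], [0.376, 0.305, 0.006]), (0.71, [301, 346], [0.316, 0.466, 0.003]), (0.63, [364, 317], [0.205, 0.344, 0.004])]
pad_profile [(0.83, [234, 254], [0.591, 0.27, 0.006])]
pad_foot [(0.83, [362, 169], [0.371, -0.268, 0.002])]
tub [(0.75, [337, 137], [0.512, -0.405, 0.034])]
tape [(0.63, [299, 228], [0.459, 0.12, 0.02])]
```

```bash
python3 - <<'E'
import cv2
for n,(a,b,c,d) in {'scene':(120,120,500,320),'side':(200,100,500,400)}.items():
    i=cv2.imread(f'pics/{n}.png')[b:d,a:c]; cv2.imwrite(f'pics/{n}_c.png',cv2.resize(i,None,fx=2,fy=2,interpolation=cv2.INTER_CUBIC))
E
```

```text
(no output)
```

View pics/scene_c.png

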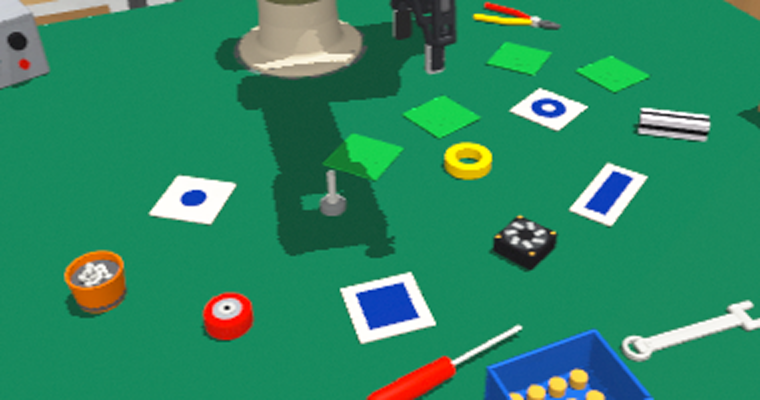

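View pics/side_c.png

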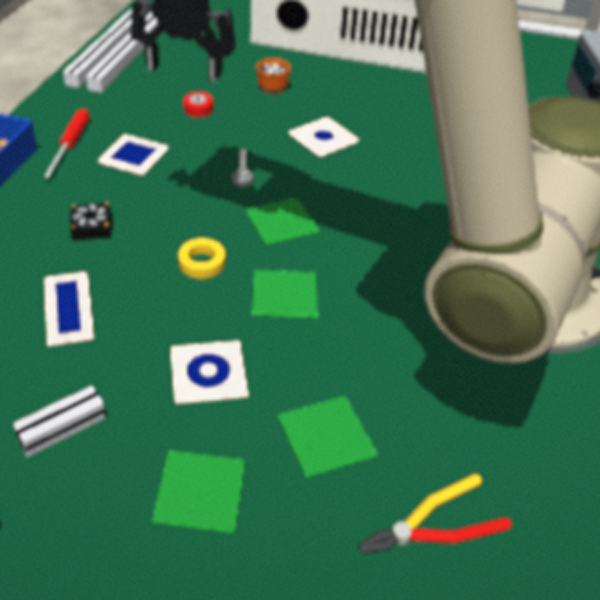

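```bash
cat >> h.py <<'E'
def blobs(p,mask,z0,zc=None,amin=60):
    "contours of mask, projected on plane z0: centroid, minAreaRect centre/size/angle(world deg of long side)"
    P=plane(p,z0)[...,:2]
    m=cv2.morphologyEx(mask.astype(np.uint8),cv2.MORPH_OPEN,np.ones((3,3)))
    out=[]
    n,lab,st,_=cv2.connectedComponentsWithStats(m)
    for i in range(1,n):
        if st[i,4]<amin: continue
        q=P[lab==i].astype(np.float32)
        x,y,w,h=st[i,:4]
        (c,s,a)=cv2.minAreaRect(q*1000)
        if s[0]<s[1]: s=s[::-1];a+=90
        (cc,rad)=cv2.minEnclosingCircle(q*1000)
        edge=x==0 or y==0 or x+w==640 or y+h==400
        out.append(dict(rect=np.round(c,1),size=np.round(s,1),ang=round(a%180,1),mean=(q.mean(0)*1000).round(1),circ=np.round(cc,1),rad=round(rad,1),edge=edge,px=[int(x+w/2),int(y+h/2)],h=round(float(np.nanmedian(cloud(p)[...,2][lab==i])*1000),1)))
    return out
def rep(p):
    hsv=cv2.cvtColor(p['color'],cv2.COLOR_RGB2HSV)
    blue=(hsv[...,0]>105)&(hsv[...,0]<130)&(hsv[...,1]>130)&(hsv[...,2]>60)
    for b in blobs(p,blue,.004): print('blue',b)
    z=cloud(p)[...,2]
    for zz,(lo,hi) in {.025:(.021,.0275),.03:(.0275,.034),.014:(.010,.017),.06:(.054,.066)}.items():
        for b in blobs(p,(z>lo)&(z<hi),zz): print('h',zz,b)
E
python3 - <<'E'
from h import *
for n in ['wrist','scene','side']:
    p=shot(n);print(n,p['f']);rep(p)
    if n=='wrist': save(p,'w0'); print(p['W'].round(3))
E
```

```text
wrist 331.0789693797905
blue {'rect': array([858.1, -17.7]), 'size': array([166. ,  61.9]), 'ang': 105.7, 'mean': array([865. , -13.8], dtype=float32), 'circ': array([873.9, -13.2]), 'rad': 84.3, 'edge': np.True_, 'px': [612, 172], 'h': 30.1}
blue {'rect': array([ 673.2, -106.7]), 'size': array([60.6, 59.8]), 'ang': 175.1, 'mean': array([ 674.7, -100.8], dtype=float32), 'circ': array([ 672.6, -106.7]), 'rad': 41.5, 'edge': np.False_, 'px': [442, 249], 'h': 4.6}
h 0.025 {'rect': array([647.,  94.]), 'size': array([59.8, 59.3]), 'ang': 26.8, 'mean': array([647.1,  94.8], dtype=float32), 'circ': array([647.3,  93.9]), 'rad': 40.5, 'edge': np.False_, 'px': [445, 74], 'h': 25.2}
h 0.025 {'rect': array([839. ,  -1.5]), 'size': array([127.7,   6.9]), 'ang': 90.4, 'mean': array([838.9,   2.4], dtype=float32), 'circ': array([839.2,  -1.5]), 'rad': 63.8, 'edge': np.False_, 'px': [615, 167], 'h': 24.2}
h 0.025 {'rect': array([ 795.7, -129.8]), 'size': array([100.5,  19.8]), 'ang': 99.4, 'mean': array([ 795.4, -128.5], dtype=float32), 'circ': array([ 796.4, -129.7]), 'rad': 50.3, 'edge': np.Fals
[... 11108 characters left out ...]
: np.False_, 'px': [255, 117], 'h': 31.0}
h 0.03 {'rect': array([505.4, 441.8]), 'size': array([99.7, 31.3]), 'ang': 54.0, 'mean': array([504.9, 440.6], dtype=float32), 'circ': array([506.4, 441.5]), 'rad': 50.9, 'edge': np.False_, 'px': [230, 306], 'h': 30.4}
h 0.014 {'rect': array([-78.6,  35.6]), 'size': array([152.3,  38.7]), 'ang': 71.1, 'mean': array([-77.9,  36. ], dtype=float32), 'circ': array([-70.2,  32.7]), 'rad': 76.4, 'edge': np.False_, 'px': [492, 254], 'h': 13.3}
h 0.014 {'rect': array([ 99.9, 439.9]), 'size': array([20.7, 17.1]), 'ang': 10.2, 'mean': array([100., 440.], dtype=float32), 'circ': array([ 99.8, 440.1]), 'rad': 12.8, 'edge': np.False_, 'px': [401, 365], 'h': 13.1}
```

View pics/w0.png

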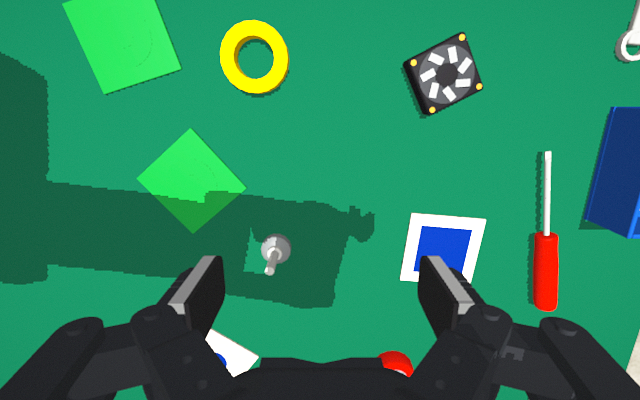

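```bash
cat >> h.py <<'E'
def go(x,y,z,yaw):
    "row (cm, rad) from here to TCP x,y,z (mm), jaw line at world yaw (deg, mod 180)"
    s=r.get_state(); C=R.from_quat(s['tcp_rot']); c=C.as_matrix()
    best=None
    for k in (0,180):
        a=np.radians(yaw+k); Y=[np.cos(a),np.sin(a),0]; Z=[0,0,-1]; M=np.array([np.cross(Y,Z),Y,Z]).T
        v=(C.inv()*R.from_matrix(M)).as_rotvec()
        if best is None or np.linalg.norm(v)<np.linalg.norm(best): best=v
    d=c.T@(np.array([x,y,z])/1000-s['tcp_pos'])*100
    print('row',d.round(2).tolist(),best.round(3).tolist(),'| t',round(s['time_s'],2),'tcp',(s['tcp_pos']*1000).round(1),'yaw',round(np.degrees(np.arctan2(c[1,1],c[0,1])),1),'w',round(s['width'],3),'f',s['ft_force'].round(1),'j6',round(s['joint_pos'][5],2))
E
python3 -c "
from h import *
go(647,94,60,26.8)"
```

```text
row [9.4, 12.2, 17.13] [-0.0, 0.0, -0.468] | t 1.25 tcp [525.   -0.  231.3] yaw -0.0 w 0.997 f [-0.4 -0.7 -0.4] j6 -0.22
```

Emit:
servo_tool:
  commands:
    - [1, 2.5, 3, 4.3, 0, 0, -0.15]
    - [1, 5, 6.5, 8.6, 0, 0, -0.3]
    - [1, 7.5, 9.5, 12.9, 0, 0, -0.4]
    - [1, 9.4, 12.2, 17.1, 0, 0, -0.468]
    - [1, 9.4, 12.2, 17.1, 0, 0, -0.468]
  grip_force: 30

```text
time_s: 1.88
tcp_pos: [0.6457, 0.0951, 0.0556]
tcp_rot: [0.523, 0.852, -0.002, -0.003]
ft_force: [-1.4, -0.3, 0.1]
width: 1.002
```

```bash
python3 -c "
from h import *
go(647,94,2,26.8)"
```

```text
row [-0.18, 0.1, 5.36] [-0.006, -0.004, 0.002] | t 1.88 tcp [645.7  95.1  55.6] yaw 26.9 w 1.002 f [-1.4 -0.3  0.1] j6 -0.5
```

Emit:
servo_tool:
  commands:
    - [1, -0.18, 0.1, 3, 0, 0, 0]
    - [1, -0.18, 0.1, 5.3, 0, 0, 0]
    - [0.4, -0.18, 0.1, 5.36, 0, 0, 0]
    - [0.2, -0.18, 0.1, 5.36, 0, 0, 0]
    - [0.2, -0.18, 0.1, 5.36, 0, 0, 0]

```text
time_s: 2.5
tcp_pos: [0.6479, 0.0938, 0.004]
tcp_rot: [0.523, 0.852, -0.001, -0.002]
ft_force: [-0.1, -0.7, 4.7]
width: 0.7
```

```bash
python3 -c "
from h import *
go(673,-106.7,80,-4.9)"
```

```text
row [-19.0, -6.86, -7.61] [-0.004, -0.001, 0.555] | t 2.5 tcp [647.9  93.8   4. ] yaw 26.9 w 0.7 f [-0.1 -0.7  4.7] j6 -0.5
```

Emit:
servo_tool:
  commands:
    - [0.2, 0, 0, -2, 0, 0, 0]
    - [0.2, 0, 0, -7, 0, 0, 0]
    - [0.2, -5, -2, -7.6, 0, 0, 0.15]
    - [0.2, -10, -3.5, -7.6, 0, 0, 0.3]
    - [0.2, -14.5, -5.2, -7.6, 0, 0, 0.45]

```text
time_s: 3.12
tcp_pos: [0.668, -0.0608, 0.0821]
tcp_rot: [0.702, 0.712, -0.001, -0.001]
ft_force: [-0.3, -0.1, -1.2]
width: 0.702
```

```bash
python3 -c "
from h import *
go(673,-106.7,40,-4.9)"
```

```text
row [-4.59, 0.44, 4.21] [-0.002, 0.001, 0.1] | t 3.12 tcp [668.  -60.8  82.1] yaw 0.8 w 0.702 f [-0.3 -0.1 -1.2] j6 -0.28
```

Emit:
servo_tool:
  commands:
    - [0.2, -2.5, 0.2, 1.5, 0, 0, 0.06]
    - [0.2, -4.59, 0.44, 3, 0, 0, 0.1]
    - [0.2, -4.59, 0.44, 4.2, 0, 0, 0.1]
    - [0.2, -4.59, 0.44, 4.2, 0, 0, 0.1]
    - [0.2, -4.59, 0.44, 4.2, 0, 0, 0.1]

```text
time_s: 3.75
tcp_pos: [0.6733, -0.1055, 0.0407]
tcp_rot: [0.736, 0.677, -0.001, -0.0]
ft_force: [-0.5, -0.1, -1.1]
width: 0.695
```

```bash
python3 - <<'E'
from h import *
go(673,-106.7,9,-4.9)
p=shot('wrist');save(p,'w1')
w=cloud(p)[...,2]
hsv=cv2.cvtColor(p['color'],cv2.COLOR_RGB2HSV)
white=(hsv[...,1]<50)&(hsv[...,2]>150)&(w>.0)&(w<.012)
for b in blobs(p,white,.004): print(b)
for lo,hi in [(.03,.09)]:
  for b in blobs(p,(w>lo)&(w<hi),.062): print('h',b)
E
```

```text
row [-0.12, -0.01, 3.17] [-0.001, 0.001, 0.002] | t 3.75 tcp [ 673.3 -105.5   40.7] yaw -4.8 w 0.695 f [-0.5 -0.1 -1.1] j6 -0.24
{'rect': array([675.1, -81. ]), 'size': array([89.8, 38.9]), 'ang': 175.2, 'mean': array([675.6, -72.3], dtype=float32), 'circ': array([674.7, -81.2]), 'rad': 48.5, 'edge': np.False_, 'px': [321, 187], 'h': 3.9}
h {'rect': array([ 675.1, -101.1]), 'size': array([105.5,  64.2]), 'ang': 175.2, 'mean': array([ 673.4, -100.7], dtype=float32), 'circ': array([ 674.2, -112. ]), 'rad': 52.8, 'edge': np.False_, 'px': [325, 267], 'h': 62.0}
h {'rect': array([ 610.9, -113.4]), 'size': array([6.3, 2.5]), 'ang': 175.2, 'mean': array([ 611.2, -113.7], dtype=float32), 'circ': array([ 610.9, -113.4]), 'rad': 3.4, 'edge': np.False_, 'px': [177, 309], 'h': 89.0}
```

View pics/w1.png

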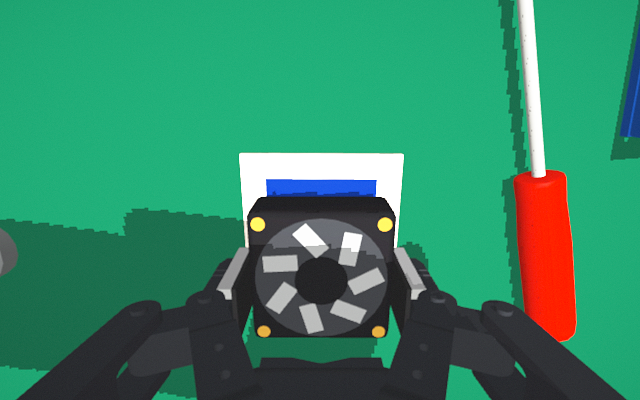

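Emit:
servo_tool:
  commands:
    - [0.2, -0.1, 0, 2, 0, 0, 0]
    - [0.2, -0.1, 0, 3.2, 0, 0, 0]
    - [0.2, -0.1, 0, 3.3, 0, 0, 0]
    - [0.75, -0.1, 0, 3.25, 0, 0, 0]
    - [1, -0.1, 0, 3.2, 0, 0, 0]

```text
time_s: 4.42
tcp_pos: [0.6731, -0.1067, 0.0084]
tcp_rot: [0.736, 0.677, -0.001, -0.0]
ft_force: [0.7, 0.2, 0.6]
width: 0.934
```

Emit:
servo_tool:
  commands:
    - [1, 0, 0, -0.2, 0, 0, 0]
    - [1, 0, 0, -5, 0, 0, 0]
    - [1, -2, 0, -10, 0, 0, 0]
    - [1, -6, 0, -14, 0, 0, 0]
    - [1, -10, 0, -16, 0, 0, 0]

```text
time_s: 5.05
tcp_pos: [0.6654, -0.2074, 0.1716]
tcp_rot: [0.736, 0.677, -0.0, 0.001]
ft_force: [0.3, 0.4, -0.1]
width: 1.0
```

```bash
python3 - <<'E'
from h import *
go(625.5,-284.5,80,-4.9)
p=shot('wrist');save(p,'w2')
w=cloud(p)[...,2]
hsv=cv2.cvtColor(p['color'],cv2.COLOR_RGB2HSV)
white=(w>.002)&(w<.0075)
for b in blobs(p,white,.004): print(b)
for b in blobs(p,(w>.0275)&(w<.0325),.029): print('fan',b)
for b in blobs(p,(w>.021)&(w<.0275),.024): print('wheel',b)
E
```

```text
row [-8.0, -3.35, 9.17] [0.002, 0.002, 0.002] | t 5.05 tcp [ 665.4 -207.4  171.6] yaw -4.8 w 1.0 f [ 0.3  0.4 -0.1] j6 -0.39
{'rect': array([415.2, -42.5]), 'size': array([24.8, 10.1]), 'ang': 40.9, 'mean': array([416.6, -43. ], dtype=float32), 'circ': array([417.7, -45.4]), 'rad': 12.4, 'edge': np.True_, 'px': [8, 12], 'h': 3.6}
{'rect': array([ 672.5, -107.3]), 'size': array([89.7, 89.7]), 'ang': 84.9, 'mean': array([ 672.7, -107.3], dtype=float32), 'circ': array([ 672.6, -107.3]), 'rad': 62.8, 'edge': np.False_, 'px': [320, 62], 'h': 3.9}
{'rect': array([ 376.8, -276.3]), 'size': array([91.4, 90.3]), 'ang': 53.5, 'mean': array([ 377.2, -274.8], dtype=float32), 'circ': array([ 377. , -276.6]), 'rad': 62.1, 'edge': np.True_, 'px': [53, 261], 'h': 4.1}
fan {'rect': array([ 672.7, -106.8]), 'size': array([58.5, 57.7]), 'ang': 175.3, 'mean': array([ 672.8, -105.9], dtype=float32), 'circ': array([ 672.6, -107. ]), 'rad': 39.4, 'edge': np.False_, 'px': [319, 59], 'h': 29.2}
fan {'rect': array([ 889.4, -326. ]), 'size': array([89.9, 32.3]), 'ang': 90.1, 'mean': array([ 889.7, -323.1], dty
[... 969 characters left out ...]
'px': [284, 260], 'h': 24.3}
wheel {'rect': array([ 875.6, -312.9]), 'size': array([66. ,  9.8]), 'ang': 86.1, 'mean': array([ 875. , -309.2], dtype=float32), 'circ': array([ 876.2, -312.9]), 'rad': 33.1, 'edge': np.False_, 'px': [546, 267], 'h': 24.2}
wheel {'rect': array([ 826.8, -303.3]), 'size': array([46.7,  9.7]), 'ang': 85.2, 'mean': array([ 825.4, -300.4], dtype=float32), 'circ': array([ 828.6, -303.5]), 'rad': 23.5, 'edge': np.False_, 'px': [496, 263], 'h': 24.4}
wheel {'rect': array([ 874.4, -364.5]), 'size': array([32.9,  4.1]), 'ang': 90.9, 'mean': array([ 874.6, -365. ], dtype=float32), 'circ': array([ 874.8, -364.5]), 'rad': 16.5, 'edge': np.False_, 'px': [536, 313], 'h': 24.3}
```

View pics/w2.png

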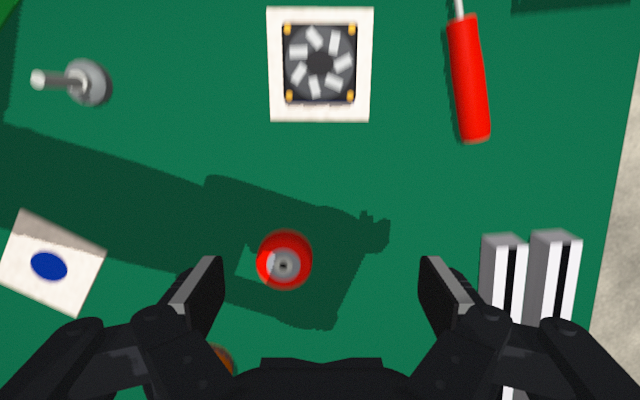

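Emit:
servo_tool:
  commands:
    - [1, -4, -2, 4, 0, 0, 0]
    - [1, -7.7, -3.6, 8, 0, 0, 0]
    - [1, -7.9, -3.65, 11, 0, 0, 0]
    - [1, -7.9, -3.65, 11.2, 0, 0, 0]
    - [1, -7.9, -3.65, 11.2, 0, 0, 0]

```text
time_s: 5.72
tcp_pos: [0.6228, -0.2889, 0.0628]
tcp_rot: [0.737, 0.676, -0.0, 0.004]
ft_force: [0.2, -0.3, 1.3]
width: 0.994
```

```bash
python3 - <<'E'
from h import *
p=shot('wrist')
w=cloud(p)[...,2]
for b in blobs(p,(w>.021)&(w<.0275),.024): print('wheel',b)
go(622.5,-283.5,2,-4.9)
E
```

```text
wheel {'rect': array([ 622.3, -283.8]), 'size': array([54. , 53.8]), 'ang': 74.3, 'mean': array([ 622.3, -282.9], dtype=float32), 'circ': array([ 622.3, -283.7]), 'rad': 27.4, 'edge': np.False_, 'px': [319, 217], 'h': 24.2}
wheel {'rect': array([ 824.6, -392.3]), 'size': array([53.7,  7.1]), 'ang': 90.7, 'mean': array([ 824.4, -395.3], dtype=float32), 'circ': array([ 824.8, -392.3]), 'rad': 27.0, 'edge': np.True_, 'px': [632, 344], 'h': 23.8}
row [0.57, -0.14, 6.12] [0.007, 0.006, -0.001] | t 5.78 tcp [ 623.  -288.9   63.2] yaw -5.0 w 0.997 f [0.6 0.3 0.7] j6 -0.52
```

Emit:
servo_tool:
  commands:
    - [1, 0.56, -0.12, 2, 0.007, 0.006, 0]
    - [1, 0.56, -0.12, 5.5, 0.007, 0.006, 0]
    - [0.5, 0.56, -0.12, 6.1, 0.007, 0.006, 0]
    - [0.2, 0.56, -0.12, 6.2, 0.007, 0.006, 0]
    - [0.2, 0.56, -0.12, 6.2, 0.007, 0.006, 0]

```text
time_s: 6.4
tcp_pos: [0.6233, -0.284, 0.0024]
tcp_rot: [0.737, 0.676, -0.0, 0.001]
ft_force: [0.6, 0.2, -0.8]
width: 0.644
```

Emit:
servo_tool:
  commands:
    - [0.2, 0, 0, -2, 0, 0, 0]
    - [0.2, 0, 0, -7, 0, 0, 0]
    - [0.2, 4, -3, -10, 0, 0, 0]
    - [0.2, 8, -6, -11, 0, 0, 0]
    - [0.2, 13, -9, -11, 0, 0, 0]

```text
time_s: 7.02
tcp_pos: [0.5446, -0.146, 0.1153]
tcp_rot: [0.737, 0.675, 0.001, 0.003]
ft_force: [1.6, 0.3, -0.7]
width: 0.642
```

```bash
python3 -c "
from h import *
go(374,302,110,-4.9)"
```

```text
row [43.13, -20.93, 0.26] [0.006, 0.003, -0.002] | t 7.03 tcp [ 544.6 -146.   115.3] yaw -5.0 w 0.642 f [ 1.6  0.3 -0.7] j6 -0.38
```

Emit:
servo_tool:
  commands:
    - [0.2, 5, -2.4, 0, 0, 0, 0]
    - [0.2, 10, -4.9, 0, 0, 0, 0]
    - [0.2, 15, -7.3, 0, 0, 0, 0]
    - [0.2, 20, -9.7, 0, 0, 0, 0]
    - [0.2, 25, -12.1, 0, 0, 0, 0]

```text
time_s: 7.65
tcp_pos: [0.4459, 0.1152, 0.1157]
tcp_rot: [0.738, 0.675, 0.002, 0.004]
ft_force: [0.6, -0.3, -0.7]
width: 0.642
```

```bash
python3 -c "
from h import *
p=shot('wrist');rep(p);w=cloud(p)[...,2]
for b in blobs(p,(w>.002)&(w<.0075),.004): print(b)
go(374,302,110,-4.9)" | grep -v "h 0"
```

```text
blue {'rect': array([613. , 227.1]), 'size': array([39.8, 19.8]), 'ang': 175.1, 'mean': array([612.9, 230.1], dtype=float32), 'circ': array([613.8, 235.5]), 'rad': 20.0, 'edge': np.True_, 'px': [549, 16], 'h': 4.2}
{'rect': array([364.6, 249.2]), 'size': array([43.1, 18.3]), 'ang': 175.1, 'mean': array([361.8, 252.4], dtype=float32), 'circ': array([365.4, 258. ]), 'rad': 21.6, 'edge': np.True_, 'px': [182, 15], 'h': 3.8}
{'rect': array([614.5, 230.9]), 'size': array([60.7, 59.8]), 'ang': 32.2, 'mean': array([614.1, 221. ], dtype=float32), 'circ': array([614.2, 231.1]), 'rad': 41.7, 'edge': np.True_, 'px': [548, 37], 'h': 4.1}
{'rect': array([323.4, 132. ]), 'size': array([90.6, 89.6]), 'ang': 16.5, 'mean': array([323.4, 134.3], dtype=float32), 'circ': array([323.6, 131.7]), 'rad': 63.0, 'edge': np.False_, 'px': [161, 182], 'h': 4.1}
{'rect': array([390.7, -26.9]), 'size': array([72.3, 61.9]), 'ang': 139.8, 'mean': array([393.9, -22.2], dtype=float32), 'circ': array([397.1, -19. ]), 'rad': 41.1, 'edge': np.False_, 'px': [286, 334], 'h': 4.5}
{'rect': array([691.3, -76.1]), 'size': array([57.8, 28.4]), 'ang': 174.4, 'mean': array([696.6, -72.5], dtype=float32), 'circ': array([691.3, -76. ]), 'rad': 31.7, 'edge': np.False_, 'px': [596, 361], 'h': 4.4}
row [17.57, -8.43, 0.47] [0.007, 0.001, 0.001] | t 7.7 tcp [443.1 119.8 115.5] yaw -4.9 w 0.638 f [-4.1  4.  -1.8] j6 0.09
```

Emit:
servo_tool:
  commands:
    - [0.2, 4, -3, 0, 0.007, 0, 0]
    - [0.2, 8, -6, 0, 0.007, 0, 0]
    - [0.2, 10, -8.2, 0, 0.007, 0, 0]
    - [0.2, 10, -8.2, 0, 0.007, 0, 0]
    - [0.2, 10, -8.2, 0, 0.007, 0, 0]

```text
time_s: 8.32
tcp_pos: [0.3707, 0.2262, 0.1158]
tcp_rot: [0.736, 0.676, 0.001, 0.001]
ft_force: [-0.1, 0.6, -0.7]
width: 0.639
```

```bash
python3 -c "
from h import *
p=shot('wrist');save(p,'w3');rep(p);w=cloud(p)[...,2]
for b in blobs(p,(w>.002)&(w<.0075),.004): print(b)
go(374,302,40,-4.9)" | grep -v "h 0"
```

```text
blue {'rect': array([597.2, 261.5]), 'size': array([101.5,  31.4]), 'ang': 122.1, 'mean': array([592.3, 266.9], dtype=float32), 'circ': array([597. , 261.5]), 'rad': 52.6, 'edge': np.True_, 'px': [605, 119], 'h': 4.4}
blue {'rect': array([373.3, 300.4]), 'size': array([56.5, 56. ]), 'ang': 175.2, 'mean': array([373.5, 301.3], dtype=float32), 'circ': array([373.4, 300.5]), 'rad': 28.5, 'edge': np.False_, 'px': [316, 94], 'h': 4.2}
{'rect': array([207.3, 342. ]), 'size': array([90.3, 89.8]), 'ang': 128.6, 'mean': array([207.6, 338.6], dtype=float32), 'circ': array([210.2, 338.4]), 'rad': 59.1, 'edge': np.True_, 'px': [83, 72], 'h': 3.9}
{'rect': array([373.1, 300.2]), 'size': array([89.6, 89.6]), 'ang': 26.5, 'mean': array([373.3, 302.5], dtype=float32), 'circ': array([372.9, 300.1]), 'rad': 62.3, 'edge': np.False_, 'px': [314, 90], 'h': 4.0}
{'rect': array([595.5, 261.2]), 'size': array([130.5,  60.7]), 'ang': 121.9, 'mean': array([585.6, 270.3], dtype=float32), 'circ': array([595.3, 261.1]), 'rad': 70.7, 'edge': np.True_, 'px': [590, 116], 'h': 4.2}
{'rect': array([272.8, 160.3]), 'size': array([9.7, 9.2]), 'ang': 85.0, 'mean': array([272.4, 160.8], dtype=float32), 'circ': array([273.5, 160.2]), 'rad': 6.2, 'edge': np.False_, 'px': [214, 275], 'h': 4.0}
{'rect': array([305.9,  97.8]), 'size': array([50.6, 43.3]), 'ang': 127.5, 'mean': array([309.9,  98.5], dtype=float32), 'circ': array([310.6, 101.6]), 'rad': 28.9, 'edge': np.False_, 'px': [273, 327], 'h': 4.3}
{'rect': array([74.3, 79.8]), 'size': array([44.3,  9.1]), 'ang': 138.3, 'mean': array([74.2, 80.3], dtype=float32), 'circ': array([74.3, 79.8]), 'rad': 22.2, 'edge': np.True_, 'px': [22, 367], 'h': 4.7}
row [7.61, -0.34, 7.55] [0.002, 0.001, -0.0] | t 8.38 tcp [370.8 225.9 115.5] yaw -4.9 w 0.639 f [-0.1 -0.4 -0.3] j6 0.36
```

View pics/w3.png

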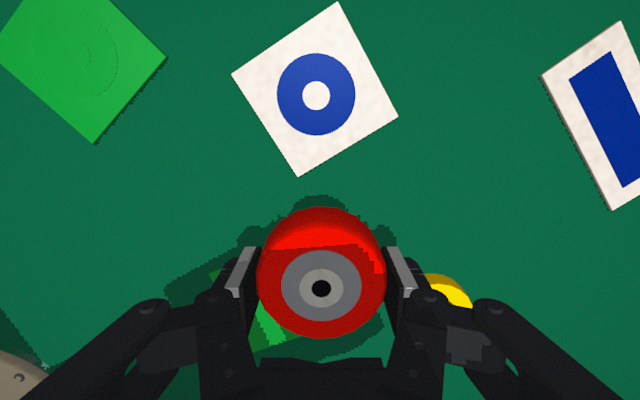

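```bash
python3 -c "
from h import *
go(373.3,300.2,7,-4.9)"
```

```text
row [7.43, -0.4, 10.85] [0.002, 0.001, -0.0] | t 8.38 tcp [370.8 225.9 115.5] yaw -4.9 w 0.639 f [-0.1 -0.4 -0.3] j6 0.36
```

Emit:
servo_tool:
  commands:
    - [0.2, 4, -0.2, 2, 0, 0, 0]
    - [0.2, 7.4, -0.4, 5, 0, 0, 0]
    - [0.2, 7.43, -0.4, 8, 0, 0, 0]
    - [0.2, 7.43, -0.4, 9, 0, 0, 0]
    - [0.2, 7.43, -0.4, 9, 0, 0, 0]

```text
time_s: 9.0
tcp_pos: [0.3738, 0.2997, 0.0257]
tcp_rot: [0.737, 0.676, 0.0, 0.001]
ft_force: [0.5, 0.1, -0.5]
width: 0.636
```

```bash
python3 -c "
from h import *
go(373.3,300.2,6.5,-4.9)"
```

```text
row [0.05, -0.06, 1.92] [0.001, 0.001, -0.001] | t 9.0 tcp [373.8 299.7  25.7] yaw -5.0 w 0.636 f [ 0.5  0.1 -0.5] j6 0.52
```

Emit:
servo_tool:
  commands:
    - [0.2, 0.05, -0.06, 1.5, 0, 0, 0]
    - [0.2, 0.05, -0.06, 1.92, 0, 0, 0]
    - [0.2, 0.05, -0.06, 1.95, 0, 0, 0]
    - [0.7, 0.05, -0.06, 1.9, 0, 0, 0]
    - [1, 0.05, -0.06, 1.85, 0, 0, 0]

```text
time_s: 9.62
tcp_pos: [0.3735, 0.3003, 0.0075]
tcp_rot: [0.737, 0.676, 0.001, 0.001]
ft_force: [0.2, 0.0, 0.8]
width: 0.887
```

Emit:
servo_tool:
  commands:
    - [1, 0, 0, -0.2, 0, 0, 0]
    - [1, 0, 0, -5, 0, 0, 0]
    - [1, 1, 2, -10, 0, 0, 0]
    - [1, 5, 6, -14, 0, 0, 0]
    - [1, 5.5, 8, -15, 0, 0, 0]

```text
time_s: 10.25
tcp_pos: [0.4594, 0.3499, 0.1606]
tcp_rot: [0.737, 0.676, 0.003, 0.002]
ft_force: [-0.7, 0.2, -0.6]
width: 1.002
```

```bash
python3 - <<'E'
from h import *
p=shot('wrist');save(p,'w4')
w=cloud(p)[...,2]
for b in blobs(p,(w>.002)&(w<.0075),.004): print('pad',b)
for b in blobs(p,(w>.0255)&(w<.0295),.028): print('wheel',b)
for b in blobs(p,(w>.0275)&(w<.034),.030): print('prof',b)
go(505,442,60,-36)
E
```

```text
pad {'rect': array([320.5, 461.5]), 'size': array([90.2, 89.8]), 'ang': 12.0, 'mean': array([320.1, 462.8], dtype=float32), 'circ': array([320. , 460.8]), 'rad': 62.3, 'edge': np.True_, 'px': [141, 66], 'h': 3.9}
pad {'rect': array([207.5, 342.7]), 'size': array([91.6, 89.9]), 'ang': 38.8, 'mean': array([208.3, 344.3], dtype=float32), 'circ': array([207.9, 342.7]), 'rad': 62.0, 'edge': np.True_, 'px': [61, 206], 'h': 4.1}
pad {'rect': array([373.4, 300.6]), 'size': array([90.4, 89.9]), 'ang': 26.5, 'mean': array([378.1, 310.2], dtype=float32), 'circ': array([373.7, 300.6]), 'rad': 62.2, 'edge': np.False_, 'px': [236, 233], 'h': 4.1}
pad {'rect': array([596.1, 261.7]), 'size': array([131. ,  59.8]), 'ang': 122.0, 'mean': array([595.2, 270.9], dtype=float32), 'circ': array([596.5, 261.8]), 'rad': 70.8, 'edge': np.False_, 'px': [462, 246], 'h': 4.4}
pad {'rect': array([346.9, 161.6]), 'size': array([51.9, 32.8]), 'ang': 112.3, 'mean': array([345.6, 161.7], dtype=float32), 'circ': array([344.8, 160.7]), 'rad': 28.6, 'edge': np.False_, 'px': [231, 355], 'h': 4.3}
wheel {'rect': array([375. , 300.4]), 'size': array([54.1, 50.5]), 'ang': 128.6, 'mean': array([375.6, 301.4], dtype=float32), 'circ': array([373.7, 299.4]), 'rad': 27.4, 'edge': np.False_, 'px': [231, 247], 'h': 28.2}
prof {'rect': array([505.6, 440.6]), 'size': array([99.9, 29.9]), 'ang': 53.3, 'mean': array([506.8, 442.3], dtype=float32), 'circ': array([505.6, 440.1]), 'rad': 51.2, 'edge': np.True_, 'px': [372, 67], 'h': 30.0}
prof {'rect': array([373.1, 296.3]), 'size': array([46.4, 44. ]), 'ang': 1.7, 'mean': array([374.4, 298.8], dtype=float32), 'circ': array([373.7, 299.3]), 'rad': 25.7, 'edge': np.False_, 'px': [230, 252], 'h': 28.6}
row [9.54, 3.43, 10.17] [0.007, -0.005, 0.541] | t 10.3 tcp [461.7 349.7 161.1] yaw -5.0 w 0.999 f [ 0.6 -2.2  1.7] j6 0.53
```

View pics/w4.png

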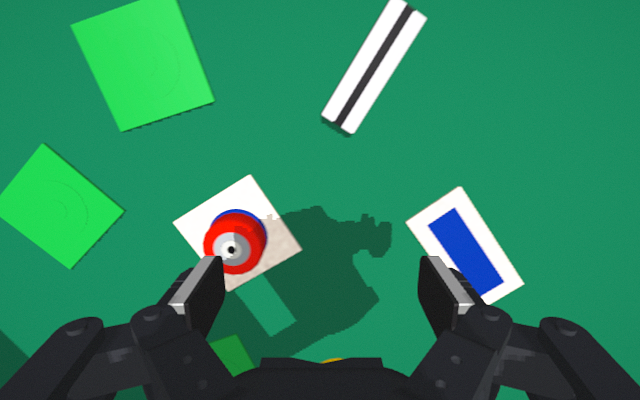

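Emit:
servo_tool:
  commands:
    - [1, 3, 1, 2, 0, 0, 0.17]
    - [1, 6, 2.2, 5, 0, 0, 0.34]
    - [1, 9.4, 3.4, 8, 0, 0, 0.5]
    - [1, 9.4, 3.45, 9, 0.005, -0.005, 0.55]
    - [1, 9.4, 3.45, 9, 0.005, -0.005, 0.55]

```text
time_s: 10.92
tcp_pos: [0.5043, 0.4402, 0.0704]
tcp_rot: [0.893, 0.45, -0.001, 0.001]
ft_force: [0.5, 0.4, -0.9]
width: 1.001
```

```bash
python3 - <<'E'
from h import *
p=shot('wrist')
w=cloud(p)[...,2]
for b in blobs(p,(w>.0275)&(w<.034),.030): print('prof',b)
go(505.6,440.6,2,-36.6)
E
```

```text
prof {'rect': array([505.8, 440.9]), 'size': array([99.7, 29.8]), 'ang': 53.3, 'mean': array([508.1, 444.1], dtype=float32), 'circ': array([505.9, 441.2]), 'rad': 51.3, 'edge': np.False_, 'px': [322, 218], 'h': 30.0}
row [0.08, 0.04, 6.96] [0.002, -0.0, 0.003] | t 10.97 tcp [504.7 440.3  71.6] yaw -36.4 w 0.999 f [-0.3  0.1 -0.7] j6 1.18
```

Emit:
servo_tool:
  commands:
    - [1, 0.11, 0.04, 4, 0, 0, 0.003]
    - [0.8, 0.11, 0.04, 6.8, 0, 0, 0.003]
    - [0.1, 0.11, 0.04, 6.8, 0, 0, 0.003]
    - [0.1, 0.11, 0.04, 6.8, 0, 0, 0.003]
    - [0.1, 0.11, 0.04, 6.8, 0, 0, 0.003]

```text
time_s: 11.6
tcp_pos: [0.5068, 0.4414, 0.0059]
tcp_rot: [0.893, 0.449, 0.002, 0.001]
ft_force: [0.5, -0.8, 5.0]
width: 0.344
```

```bash
python3 - <<'E'
from h import *
go(596.3,261.7,80,32.1)
E
```

```text
row [-9.06, 17.92, -7.38] [0.005, -0.001, -1.199] | t 11.6 tcp [506.8 441.4   5.9] yaw -36.6 w 0.344 f [ 0.5 -0.8  5. ] j6 1.18
```

Emit:
servo_tool:
  commands:
    - [0.1, 0, 0, -2, 0, 0, 0]
    - [0.1, 0, 0, -7, 0, 0, 0]
    - [0.1, -2, 4, -10, 0, 0, -0.18]
    - [0.1, -4, 8, -10, 0, 0, -0.36]
    - [0.1, -6, 12, -10, 0, 0, -0.54]

```text
time_s: 12.22
tcp_pos: [0.5677, 0.3206, 0.1085]
tcp_rot: [0.739, 0.674, 0.003, 0.002]
ft_force: [-0.1, -0.2, -1.8]
width: 0.345
```

```bash
python3 - <<'E'
from h import *
go(595.8,262.5,100,32.1)
E
```

```text
row [-5.52, 3.33, 0.86] [0.008, 0.0, -0.653] | t 12.22 tcp [567.7 320.6 108.5] yaw -5.3 w 0.345 f [-0.1 -0.2 -1.8] j6 0.43
```

Emit:
servo_tool:
  commands:
    - [0.1, -1.5, 0.9, 0.5, 0, 0, -0.17]
    - [0.1, -3, 1.8, 1, 0.004, 0, -0.35]
    - [0.1, -4.5, 2.7, 2, 0.008, 0, -0.52]
    - [0.1, -5.52, 3.33, 3, 0.008, 0, -0.653]
    - [0.1, -5.52, 3.33, 3.5, 0.008, 0, -0.653]

```text
time_s: 12.85
tcp_pos: [0.5964, 0.2621, 0.0747]
tcp_rot: [0.485, 0.875, 0.0, 0.0]
ft_force: [0.1, 0.8, -0.1]
width: 0.345
```

```bash
python3 - <<'E'
from h import *
p=shot('wrist');save(p,'w5')
w=cloud(p)[...,2]
for b in blobs(p,(w>.002)&(w<.0075),.004): print('pad',b)
h=np.nanmedian(w[300:330,315:325]);print(h)
hsv=cv2.cvtColor(p['color'],cv2.COLOR_RGB2HSV)
zt=r.get_state()['tcp_pos'][2]-.0059+.03
for b in blobs(p,(abs(w-zt)<.004)&(hsv[...,2]>120),zt): print('prof',b)
go(595.8,262.5,10,32.1)
E
```

```text
pad {'rect': array([401.7, 277.7]), 'size': array([62., 25.]), 'ang': 27.1, 'mean': array([405.1, 277.8], dtype=float32), 'circ': array([401.4, 277.8]), 'rad': 33.1, 'edge': np.True_, 'px': [53, 24], 'h': 3.9}
pad {'rect': array([585.8, 279.1]), 'size': array([87.7, 59.7]), 'ang': 122.0, 'mean': array([574.7, 302.5], dtype=float32), 'circ': array([586.1, 279.3]), 'rad': 52.7, 'edge': np.False_, 'px': [322, 178], 'h': 4.0}
pad {'rect': array([565.8, 256.7]), 'size': array([32.1,  2.2]), 'ang': 122.0, 'mean': array([565.6, 257. ], dtype=float32), 'circ': array([565.8, 256.7]), 'rad': 16.1, 'edge': np.False_, 'px': [279, 193], 'h': 4.0}
pad {'rect': array([473.3, 133.3]), 'size': array([54.5, 16.2]), 'ang': 145.3, 'mean': array([472.1, 136.2], dtype=float32), 'circ': array([469.5, 127.8]), 'rad': 27.3, 'edge': np.False_, 'px': [75, 270], 'h': 4.7}
pad {'rect': array([450. ,  96.1]), 'size': array([37.7, 16.3]), 'ang': 152.3, 'mean': array([449.4,  95.4], dtype=float32), 'circ': array([453.2, 102.3]), 'rad': 18.9, 'edge': np.False_, 'px': [39, 287], 'h': 4.8}
pad {'rect': array([837.8, 2
[... 491 characters left out ...]
[847.3, 254.7], dtype=float32), 'circ': array([847.9, 254.6]), 'rad': 5.4, 'edge': np.False_, 'px': [582, 374], 'h': 5.6}
0.09916897240572077
prof {'rect': array([584.3, 261.8]), 'size': array([87.9, 11.1]), 'ang': 121.8, 'mean': array([581.8, 266.2], dtype=float32), 'circ': array([585.1, 262.3]), 'rad': 44.2, 'edge': np.False_, 'px': [296, 262], 'h': 98.7}
prof {'rect': array([600.4, 271.9]), 'size': array([87.9, 10.9]), 'ang': 122.2, 'mean': array([597.8, 276. ], dtype=float32), 'circ': array([599.9, 271.6]), 'rad': 44.2, 'edge': np.False_, 'px': [346, 262], 'h': 98.7}
row [-0.0, -0.01, 6.39] [-0.0, -0.0, -0.003] | t 12.9 tcp [595.9 262.6  73.9] yaw 31.9 w 0.348 f [-0.8 -0.2 -1.1] j6 -0.32
```

View pics/w5.png

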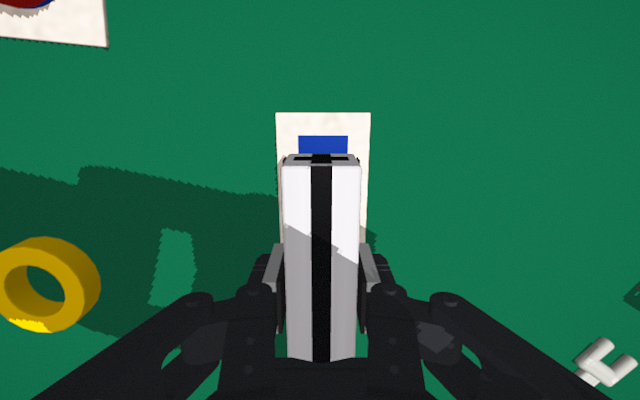

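Emit:
servo_tool:
  commands:
    - [0.1, -0.08, 0.07, 3, 0, 0, -0.003]
    - [0.1, -0.08, 0.07, 5.5, 0, 0, -0.003]
    - [0.1, -0.08, 0.07, 6.4, 0, 0, -0.003]
    - [0.1, -0.08, 0.07, 6.4, 0, 0, -0.003]
    - [0.7, -0.08, 0.07, 6.35, 0, 0, -0.003]

```text
time_s: 13.52
tcp_pos: [0.5974, 0.2627, 0.0116]
tcp_rot: [0.484, 0.875, 0.001, 0.001]
ft_force: [-0.0, -0.6, -0.4]
width: 0.544
```

Emit:
servo_tool:
  commands:
    - [0.8, 0, 0, -0.1, 0, 0, 0]
    - [1, 0, 0, -5, 0, 0, 0]
    - [1, -4, 0, -11, 0, 0, 0]
    - [1, -10, -2, -16, 0, 0, 0]
    - [1, -10, -2, -16, 0, 0, 0]

```text
time_s: 14.15
tcp_pos: [0.6346, 0.1653, 0.1746]
tcp_rot: [0.485, 0.874, 0.002, 0.002]
ft_force: [0.4, 0.5, -0.7]
width: 0.995
```

```bash
python3 - <<'E'
from h import *
p=shot('wrist');save(p,'w6')
w=cloud(p)[...,2]
for b in blobs(p,(w>.002)&(w<.0075),.004): print('pad',b)
for b in blobs(p,(w>.0315)&(w<.038),.034): print('prof',b)
go(470.3,-102,120,0)
E
```

```text
pad {'rect': array([352.9, 131.1]), 'size': array([71.9, 35.9]), 'ang': 106.6, 'mean': array([353.4, 130.2], dtype=float32), 'circ': array([352.8, 131.1]), 'rad': 39.8, 'edge': np.True_, 'px': [22, 44], 'h': 4.0}
pad {'rect': array([600.8, 254.4]), 'size': array([114.3,  59.8]), 'ang': 121.9, 'mean': array([600.9, 250.8], dtype=float32), 'circ': array([600.8, 254.5]), 'rad': 64.0, 'edge': np.True_, 'px': [343, 69], 'h': 3.9}
pad {'rect': array([830.4, 381.3]), 'size': array([18. ,  4.1]), 'ang': 88.4, 'mean': array([830.3, 381. ], dtype=float32), 'circ': array([829.9, 381.3]), 'rad': 9.0, 'edge': np.True_, 'px': [632, 89], 'h': 4.8}
pad {'rect': array([830.3, 354.2]), 'size': array([15.9,  4.4]), 'ang': 84.3, 'mean': array([830.2, 354.3], dtype=float32), 'circ': array([830.3, 354.2]), 'rad': 8.0, 'edge': np.False_, 'px': [610, 116], 'h': 4.9}
pad {'rect': array([440.4, 102.8]), 'size': array([25. ,  5.9]), 'ang': 113.6, 'mean': array([440.4, 102.4], dtype=float32), 'circ': array([441.8, 103.4]), 'rad': 12.6, 'edge': np.False_, 'px': [107, 124], 'h': 4.7}
pad {'rect': array([387.4, -1
[... 1333 characters left out ...]
.5, 'mean': array([840.2,  48.9], dtype=float32), 'circ': array([840.2,  48.7]), 'rad': 14.8, 'edge': np.False_, 'px': [419, 351], 'h': 4.4}
prof {'rect': array([598.7, 258.1]), 'size': array([90.9, 29.7]), 'ang': 122.1, 'mean': array([597.3, 260.2], dtype=float32), 'circ': array([598.5, 258.1]), 'rad': 47.7, 'edge': np.True_, 'px': [346, 62], 'h': 33.9}
prof {'rect': array([830.4, 342.6]), 'size': array([25.1, 10.8]), 'ang': 113.8, 'mean': array([831.1, 342.2], dtype=float32), 'circ': array([833.6, 344. ]), 'rad': 12.6, 'edge': np.True_, 'px': [630, 130], 'h': 34.5}
row [-13.83, -28.09, 5.44] [0.007, 0.002, 0.557] | t 14.2 tcp [635.3 163.9 175.6] yaw 31.9 w 1.001 f [ 0.5 -2.5  0.9] j6 -0.48
```

View pics/w6.png

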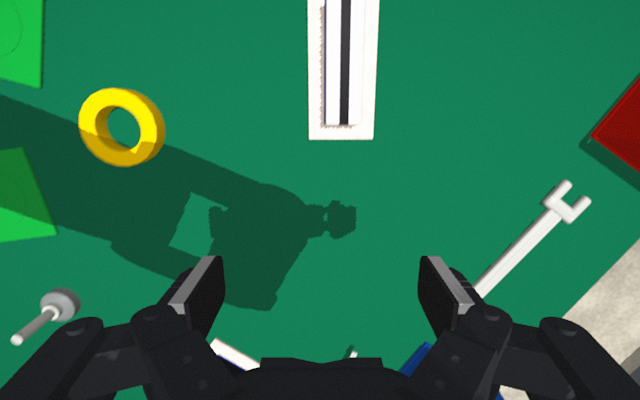

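Emit:
servo_tool:
  commands:
    - [1, -2.5, -5.5, 1, 0, 0, 0.15]
    - [1, -5, -11, 2, 0, 0, 0.3]
    - [1, -7.5, -16.5, 3.5, 0, 0, 0.45]
    - [1, -10, -22, 5, 0, 0, 0.557]
    - [1, -12, -25, 5, 0.007, 0, 0.557]

```text
time_s: 14.82
tcp_pos: [0.4843, -0.0704, 0.1227]
tcp_rot: [0.708, 0.706, -0.001, -0.001]
ft_force: [1.0, -0.0, 0.4]
width: 1.002
```

```bash
python3 - <<'E'
from h import *
p=shot('wrist')
w=cloud(p)[...,2]
for b in blobs(p,(w>.055)&(w<.065),.060,amin=15): print('stud',b)
for b in blobs(p,(w>.010)&(w<.017),.014): print('base',b)
go(470.3,-102,90,0)
E
```

```text
stud {'rect': array([ 469.8, -102.5]), 'size': array([11.4,  9. ]), 'ang': 89.2, 'mean': array([ 469.7, -102.4], dtype=float32), 'circ': array([ 469.6, -102.5]), 'rad': 6.0, 'edge': np.False_, 'px': [301, 258], 'h': 59.9}
base {'rect': array([642.8, -97.9]), 'size': array([48.7,  6. ]), 'ang': 82.6, 'mean': array([643.1, -96.7], dtype=float32), 'circ': array([644.1, -98.1]), 'rad': 24.4, 'edge': np.False_, 'px': [519, 226], 'h': 13.4}
base {'rect': array([ 469.9, -101.8]), 'size': array([32.8, 32.7]), 'ang': 178.0, 'mean': array([470.4, -99.1], dtype=float32), 'circ': array([ 469.8, -102. ]), 'rad': 17.5, 'edge': np.False_, 'px': [304, 231], 'h': 12.9}
row [-2.89, -1.37, 3.33] [-0.003, 0.002, -0.003] | t 14.88 tcp [484.1 -73.1 123.2] yaw -0.2 w 0.999 f [ 1.  -2.8 -0.2] j6 -0.38
```

Emit:
servo_tool:
  commands:
    - [1, -2.5, -1.2, 1, 0, 0, 0]
    - [1, -2.9, -1.42, 3, 0, 0, 0]
    - [1, -2.9, -1.42, 3, 0, 0, 0]
    - [1, -2.9, -1.42, 3, 0, 0, 0]
    - [1, -2.9, -1.42, 3, 0, 0, 0]

```text
time_s: 15.5
tcp_pos: [0.4702, -0.1017, 0.0938]
tcp_rot: [0.708, 0.706, -0.002, -0.0]
ft_force: [-0.2, -0.3, -0.2]
width: 1.001
```

```bash
python3 - <<'E'
from h import *
go(469.8,-102.1,25,0)
E
```

```text
row [-0.03, -0.02, 6.88] [-0.003, 0.002, -0.002] | t 15.5 tcp [ 470.2 -101.7   93.8] yaw -0.1 w 1.001 f [-0.2 -0.3 -0.2] j6 -0.45
```

Emit:
servo_tool:
  commands:
    - [1, -0.03, -0.02, 4, -0.003, 0.002, 0]
    - [0.5, -0.03, -0.02, 6.8, -0.003, 0.002, 0]
    - [0.25, -0.03, -0.02, 6.88, -0.003, 0.002, 0]
    - [0.2, -0.03, -0.02, 6.88, -0.003, 0.002, 0]
    - [0.2, -0.03, -0.02, 6.88, -0.003, 0.002, 0]

```text
time_s: 16.12
tcp_pos: [0.4705, -0.1024, 0.0262]
tcp_rot: [0.708, 0.707, 0.001, 0.001]
ft_force: [0.2, -1.0, 0.4]
width: 0.196
```

Emit:
servo_tool:
  commands:
    - [0, 0, 0, 0, 0, 0, 0]
    - [0, 0, 0, 0, 0, 0, 0]
    - [0, 0, 0, 0, 0, 0, 0]
    - [0, 0, 0, -2, 0, 0, 0]
    - [0, 0, 0, -6, 0, 0, 0]
  grip_force: 40

```text
time_s: 16.75
tcp_pos: [0.4695, -0.1019, 0.0859]
tcp_rot: [0.708, 0.706, 0.0, -0.0]
ft_force: [0.6, 0.3, -0.8]
width: 0.103
```

```bash
python3 - <<'E'
from h import *
go(376.5,-277,90,0)
p=shot('wrist');save(p,'w7')
E
```

```text
row [-17.52, -9.27, -0.42] [-0.001, -0.001, -0.002] | t 16.75 tcp [ 469.5 -101.9   85.9] yaw -0.1 w 0.103 f [ 0.6  0.3 -0.8] j6 -0.46
```

View pics/w7.png

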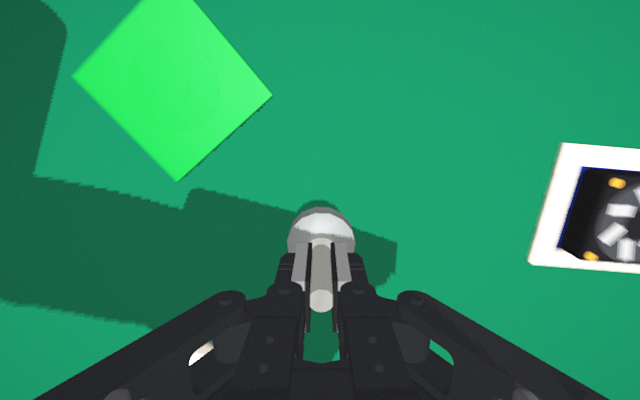

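Emit:
servo_tool:
  commands:
    - [0, -4, -2, 0, 0, 0, 0]
    - [0, -8, -4.2, -0.3, 0, 0, 0]
    - [0, -12, -6.4, -0.4, 0, 0, 0]
    - [0, -16, -8.5, -0.4, 0, 0, 0]
    - [0, -17.5, -9.3, -0.4, 0, 0, 0]

```text
time_s: 17.42
tcp_pos: [0.3779, -0.2796, 0.0952]
tcp_rot: [0.708, 0.706, 0.001, 0.004]
ft_force: [-0.1, 1.3, 0.1]
width: 0.103
```

Emit:
servo_tool:
  commands:
    - [0, 0, 0, 0, 0, 0, 0]
    - [0, 0, 0, 0, 0, 0, 0]
    - [0, 0, 0, 0, 0, 0, 0]
    - [0, 0, 0, 0, 0, 0, 0]
    - [0, 0, 0, 0, 0, 0, 0]

```text
time_s: 18.05
tcp_pos: [0.3781, -0.2793, 0.0952]
tcp_rot: [0.708, 0.706, 0.001, 0.004]
ft_force: [-0.3, -1.1, -1.8]
width: 0.103
```

```bash
python3 - <<'E'
from h import *
p=shot('wrist');save(p,'w8');rep(p)
w=cloud(p)[...,2]
for b in blobs(p,(w>.002)&(w<.0075),.004): print('pad',b)
zb=r.get_state()['tcp_pos'][2]-.0255+.013
for b in blobs(p,abs(w-zb)<.003,zb): print('base',b)
go(376.5,-277,31,0)
E
```

```text
blue {'rect': array([ 375.8, -272.6]), 'size': array([36.4, 29.1]), 'ang': 3.0, 'mean': array([ 375.8, -273.2], dtype=float32), 'circ': array([ 375.9, -276.5]), 'rad': 18.5, 'edge': np.False_, 'px': [318, 192], 'h': 4.4}
pad {'rect': array([ 375.7, -276.5]), 'size': array([89.7, 89.6]), 'ang': 53.6, 'mean': array([ 374.9, -265.1], dtype=float32), 'circ': array([ 375.8, -276.1]), 'rad': 62.0, 'edge': np.False_, 'px': [318, 176], 'h': 4.1}
base {'rect': array([ 378. , -272.7]), 'size': array([32.3, 18.9]), 'ang': 178.4, 'mean': array([ 377.7, -271.7], dtype=float32), 'circ': array([ 377.8, -278.8]), 'rad': 16.2, 'edge': np.False_, 'px': [321, 235], 'h': 81.9}
row [0.26, -0.2, 6.41] [0.008, 0.004, -0.003] | t 18.1 tcp [ 378.  -279.3   95.1] yaw -0.2 w 0.102 f [-0.   0.2 -1.8] j6 -0.89
```

View pics/w8.png

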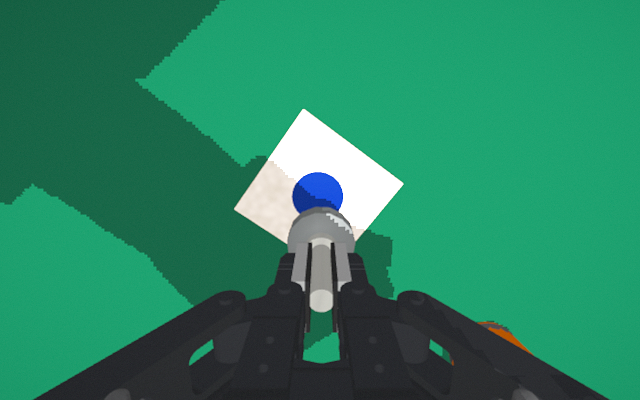

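Emit:
servo_tool:
  commands:
    - [0, 0.32, -0.27, 3, 0.008, 0.004, 0]
    - [0, 0.32, -0.27, 5.5, 0.008, 0.004, 0]
    - [0, 0.32, -0.27, 5.5, 0.008, 0.004, 0]
    - [0, 0.32, -0.27, 5.5, 0.008, 0.004, 0]
    - [0, 0.32, -0.27, 5.5, 0.008, 0.004, 0]

```text
time_s: 18.73
tcp_pos: [0.3762, -0.2768, 0.0411]
tcp_rot: [0.708, 0.706, -0.0, 0.001]
ft_force: [-1.5, 0.2, -1.5]
width: 0.1
```

```bash
python3 - <<'E'
from h import *
go(375.8,-276.4,30,0)
E
```

```text
row [0.04, -0.04, 1.11] [0.001, 0.001, -0.003] | t 18.73 tcp [ 376.2 -276.8   41.1] yaw -0.2 w 0.1 f [-1.5  0.2 -1.5] j6 -0.88
```

Emit:
servo_tool:
  commands:
    - [0, 0.04, -0.04, 0.6, 0, 0, 0]
    - [0, 0.04, -0.04, 1.05, 0, 0, 0]
    - [0, 0.04, -0.04, 1.1, 0, 0, 0]
    - [0, 0.04, -0.04, 1.1, 0, 0, 0]
    - [0, 0.04, -0.04, 1.1, 0, 0, 0]

```text
time_s: 19.35
tcp_pos: [0.3758, -0.2765, 0.0304]
tcp_rot: [0.708, 0.706, -0.0, 0.001]
ft_force: [-1.3, 1.3, 6.0]
width: 0.108
```

Emit:
servo_tool:
  commands:
    - [0.15, 0, 0, 0, 0, 0, 0]
    - [0.3, 0, 0, 0, 0, 0, 0]
    - [0.6, 0, 0, 0, 0, 0, 0]
    - [0.6, 0, 0, 0, 0, 0, 0]
    - [0.6, 0, 0, 0, 0, 0, 0]

```text
time_s: 19.98
tcp_pos: [0.3758, -0.2765, 0.0303]
tcp_rot: [0.708, 0.706, -0.0, 0.001]
ft_force: [0.2, -0.4, -0.1]
width: 0.602
```

Emit:
servo_tool:
  commands:
    - [0.6, 0, 0, -4, 0, 0, 0]
    - [0.6, 0, 0, -9, 0, 0, 0]
    - [0.8, 3, 6, -15, 0, 0, 0]
    - [1, 6, 11, -20, 0, 0, 0]
    - [1, 6, 11, -20, 0, 0, 0]

```text
time_s: 20.6
tcp_pos: [0.4873, -0.2156, 0.2324]
tcp_rot: [0.708, 0.706, 0.0, 0.002]
ft_force: [-0.1, -0.7, -0.4]
width: 0.998
```

Emit:
servo_tool:
  commands:
    - [1, 0, 0, 0, 0, 0, 0]
    - [1, 0, 0, 0, 0, 0, 0]
    - [1, 0, 0, 0, 0, 0, 0]
    - [1, 0, 0, 0, 0, 0, 0]
    - [1, 0, 0, 0, 0, 0, 0]

```text
time_s: 21.22
tcp_pos: [0.487, -0.2158, 0.2322]
tcp_rot: [0.708, 0.706, 0.0, 0.002]
ft_force: [-0.3, -0.0, -0.2]
width: 1.003
```

```bash
python3 - <<'E'
from h import *
p=shot('wrist');save(p,'w9')
w=cloud(p)[...,2]
for b in blobs(p,(w>.002)&(w<.0075),.004,amin=300): print('pad',b['rect'],b['size'],b['ang'],b['edge'])
for n,lo,hi,z in [('foot',.014,.0195,.018),('stud',.059,.069,.064),('fan',.0275,.0315,.029)]:
  for b in blobs(p,(w>lo)&(w<hi),z,amin=15): print(n,b['rect'],b['circ'],b['size'],b['ang'],b['px'])
p=shot('scene'); save(p,'s9')
i=p['color'][120:320,120:500,::-1]; a=cv2.resize(i,None,fx=2,fy=2,interpolation=cv2.INTER_CUBIC); cv2.imwrite('pics/s9c.png',a)
print([towo(p,d['at']).round(3).tolist() for n in('tub','tape') for d in spotter.recognise(p,n)[:1]])
print(r.get_state()['time_s'])
E
```

```text
pad [376.4 -67.4] [69.2 32.3] 179.9 True
pad [ 671.8 -107.5] [90.5 89.8] 175.1 False
pad [ 375.8 -276.6] [90.9 90.1] 53.6 False
foot [782.2 -59.1] [782.6 -58.9] [8.1 4.6] 105.3 [629, 4]
foot [783.7 -69.9] [784.6 -69.7] [12.2  5.6] 105.2 [627, 17]
foot [785.8 -79.6] [786.1 -79.8] [5.1 4.7] 105.2 [627, 28]
foot [ 781.8 -102.9] [ 781.6 -102.9] [38.1  6.9] 98.1 [616, 54]
foot [ 789.3 -151.4] [ 788.  -151.7] [57.7  6.6] 100.2 [611, 104]
foot [ 376.7 -276.6] [ 376.2 -276.6] [33.2 33.2] 174.2 [225, 219]
foot [ 823.6 -290.4] [ 824.  -290.4] [16.5  5.3] 93.8 [611, 229]
foot [ 823.4 -316. ] [ 823.3 -316. ] [27.4  5.4] 90.3 [605, 249]
foot [ 823.4 -339.1] [ 823.1 -339.1] [13.5  4.7] 89.3 [600, 266]
foot [ 872.8 -384.5] [ 872.6 -384.5] [87.8  7.1] 90.6 [630, 298]
foot [ 823.2 -363.9] [ 823.  -363.9] [28.   5.2] 91.1 [595, 284]
foot [ 823.2 -385.2] [ 823.7 -385. ] [9.5 3.7] 103.3 [591, 299]
foot [ 822.6 -398.9] [ 822.6 -398.9] [10.9  3.7] 103.1 [588, 309]
foot [ 823.1 -416.8] [ 823.6 -416.8] [19.7  5.1] 91.2 [585, 321]
foot [ 873.4 -452.8] [ 873.8 -452.8] [42.8  6.6] 90.4 [617, 344]
stud [ 376.  -276.8] [ 376.  -276.9] [11.8  9.2] 44.4 [211, 235]
fan [ 671.8 -107. ] [ 672.1 -106.4] [58.7 58.5] 85.0 [513, 56]
fan [ 839.2 -367.3] [ 843.2 -367.3] [171.3  33.5] 90.1 [615, 288]
fan [ 876.  -402.6] [ 877.7 -402.1] [24.4  4.8] 105.7 [637, 316]
fan [ 874.6 -413.1] [ 875.2 -413. ] [8.3 3.6] 105.5 [634, 324]
fan [ 880.6 -433.3] [ 878.2 -433.3] [33.3 15.4] 90.8 [632, 337]
fan [ 880.3 -465.7] [ 880.6 -465.7] [26.5 14.7] 82.4 [627, 358]
fan [ 898.  -486.3] [ 899.3 -486. ] [35.5  7.5] 105.7 [636, 371]
fan [ 884.9 -481.2] [ 886.1 -480.8] [12.4  5. ] 105.2 [627, 368]
[[0.529, -0.413, 0.035], [0.465, 0.108, 0.014]]
21.425
```

View pics/s9c.png

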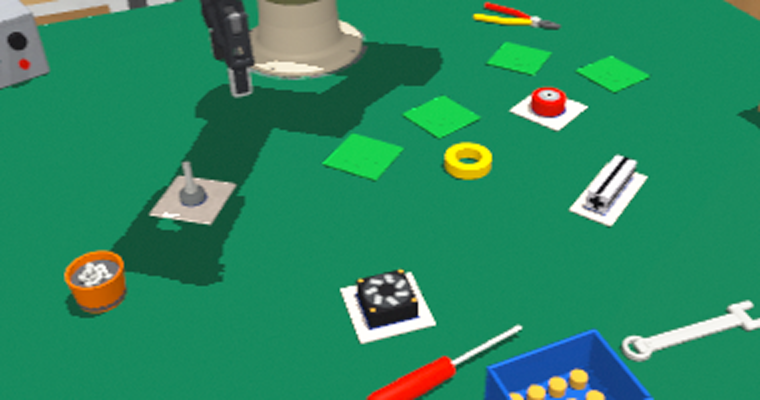

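View pics/w9.png

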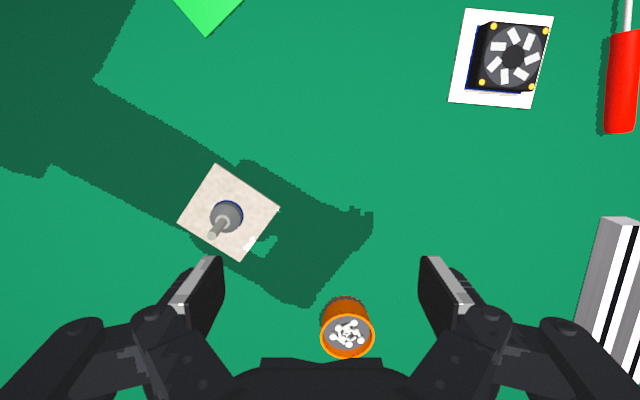

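The scene picture shows all four items on their boards: fan at pixel (388,290), wheel (548,102), profile (612,183), foot (192,190). The tub and tape have not moved. The wrist view shows the foot and fan centred, with the foot upright. Everything agrees, so I am handing in.

```bash
python3 -c "
from h import *
print(r.sign_off())"
```

```text
the job is handed in; nothing more can be done
None
```

I placed the fan, wheel, profile and foot, in that order, on the boards with their blue silhouettes, and handed the job in at 21.4 s. The gripper was open and clear of everything.

| Item | Offset from board centre | Angle error |
|---|---|---|
| Fan | about 0.5 mm | about 0.1° |
| Wheel | about 1.2 mm | not applicable (round) |
| Profile | about 1 mm | about 0.2° |
| Foot | about 0.5 mm, standing upright | not applicable (round) |

- **Weaker checks:** I took the wheel's offset from a view with the arm still settling, and the profile's with one end out of the picture. Those two figures are less certain than the other two. The camera calibration itself is only good to about 2 mm.
- **Tub and tape:** the network put them within about 4 mm of where they started, which is within its error. The picture also shows them in place.
- **Disagreements:** the networks' first positions from the two fixed cameras differed by 10–20 mm. I used depth and colour outlines instead, mainly from the wrist camera. No check failed.

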